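# Dismantle the terracotta owl column onto its drying boards

### The arm

A 7-joint arm with a two-finger parallel gripper is mounted at the origin on the work surface. World frame = base frame: x ahead of the robot, y to its left, z up, the work surface at z = 0. Lengths are in m, angles in rad, forces in N, time in s.
With the tool pointing down it reaches from about 0.425 to 0.925 m from the base axis. Payload 6.8 kg.
Tool frame: the origin (TCP) lies at the very end of the fingers, on their centre line; the grasp point (between the pads) lies 19 mm behind it; z points along the fingers, y is the line along which they close (so a half turn about z gives the same grasp; the last joint's range is limited). The gripper opens to 85 mm and grips with 20 to 120 N. Pads are 22 mm wide; open, the fingers measure 114 mm over their backs; the gripper's body (76 mm by 85 mm) begins 54 mm behind the grasp point. The pads swing forward as they close: fully open they stand 13 mm farther back than shut.
Start: joints at [1.203, 0.477, 0.022, 1.555, -0.011, 1.109, -0.083], TCP at [0.173, -0.652, 0.231] pointing down, gripper open.
Joint ranges: [-2.96, 2.96], [-0.34, 2.1], [-1.41, 1.46], [0.24, 2.44], [-1.37, 4.51], [0.17, 1.92], [-2.96, 2.96]. Speed limits (rad/s): [2.39, 2.39, 3.14, 3.14, 3.14, 3.14, 3.14].

### API

Orientations are given as a unit quaternion [w, x, y, z].
In Python, from station import * gives the robot as it stands.
- The arm moves only by the tool jog_arm, never from a script. Its argument "moves" is one flat list of numbers, 7 for each row, row after row: the shift along the tool's x, y, z normalised to -1 to 1, where 1 is 20 mm, then the turn, a rotation vector about the tool's x, y, z normalised to -1 to 1, where 1 is 4 degrees, then the opening, from 0 (shut) to 1 (fully open). In form: [x, y, z, rx, ry, rz, claw, x, y, z, rx, ry, rz, claw, ...]. A call has exactly 8 rows; each row shifts and turns the commanded pose from where the row before left it, along the tool's axes as they then stand; what a row does not reach is not made up. A row lasts 1/12 s, in which the tool goes at most 41.7 mm and 7.16 degrees, less where a joint would pass 70% of its speed; a pose out of reach is approached as far as the arm can. A call with a number of a shift or a turn outside -1 to 1 is refused whole. A call with a gripper value outside its range is refused whole. The fingers move at their own pace and stop on an object; "grip_force" is the grip in N (left out, the last holds). Time passes only in rows, so rows that do not move let the fingers close, or fill a call up. It gives the time, the measured TCP pose, the force, the opening and the grip force at its end, in the units of the state.
- get_obs(): the state, without advancing time (a new reading comes with each control period).
- read_camera(name): name is "scene" or "top" or "wrist"; returns a dict with "color" (480x640x3 uint8, blue, green, red), "fx", "fy", "cx", "cy" (pixels), "rvec" (rotation vector, rad) and "tvec" (3), from world to camera coordinates, as OpenCV has them. Camera axes: x right, y down, z forward; pixel columns grow to the right and rows downward; lengths in m; the calibration is good to about 2 mm. A picture is of the moment at which its call begins. There is no depth.
- hand_in(): hands the job in; it is judged then, once.
The state is a dict: "t": time; "q": joint angles; "joint_vel": joint speeds; "joint_torque": joint torques, N m; "eef_pos": TCP position; "tool_rot": TCP orientation; "contact_force": force on the tool from outside, world axes, zero at the start; "torque": the same for the moment, N m; "gripper_width": opening from 0.0 (shut) to 1.0 (fully open); "grasp_force": force on a finger pad.
Only numpy, scipy, OpenCV 4.12 (cv2) and the standard library are available. Lean on these libraries where they do the work, as an engineer would, in place of code of your own. Each camera call takes 0.05 s, during which the arm holds its last target. There are 200 camera calls.

### The job

Take the little terracotta column on the scrap of cardboard apart: stand the owl in the middle of the metal modelling wheel, ready for painting, and set the three pieces below it to dry, each flat in the middle of the plywood board of its own shape (drum on the round board, long block on the long board and lying lengthways along it, square block on the square board). The clay is brittle, so set each piece down upright without dropping or toppling it, and do not disturb the red cup or the small white pinch pot.

Things in the scene. Friction and masses are not known exactly. Their poses are not given: they have to be found in the camera images.
- owl: Stack from the bottom: square block, long block, drum, owl, each loose and roughly centred on the one below, all bare terracotta. This is the owl on top: round body 29 mm in diameter, straight-sided to 32 mm height, then a shoulder and a head 21 mm across with two small ears; 62 mm tall, about 50 g. Origin: centre of its flat underside; z up.
- drum: The round drum under the owl: terracotta cylinder 42 mm in diameter, 30 mm high, about 80 g. Origin: centre of the underside; z up.
- long_block: The oblong block under the drum: terracotta, 66 mm long (its x), 46 mm wide (its y), 28 mm high, about 160 g. Origin: centre of the underside; z up.
- square_block: The square block at the bottom of the stack: terracotta, 70 x 70 mm (x, y), 30 mm high, about 280 g; it stands on a 4 mm thick piece of cardboard, 100 x 90 mm, fixed to the table. Origin: centre of the underside; z up.
- wheel: The modelling wheel: a grey metal disc 90 mm in diameter on a short stem and foot, its flat top 34 mm above the table; it does not turn. The place for the owl. Fixed. Origin: centre of the underside, on the table; z up. 
- round_board: Round plywood board, 78 mm in diameter, 12 mm thick. The place for the drum. Fixed. Origin: centre of the underside, on the table; z up. 
- long_board: Oblong plywood board, 112 mm long (its x), 66 mm wide (its y), 12 mm thick. The place for the long block, with the block's long side along the board's. Fixed. Origin: centre of the underside, on the table; z up. 
- square_board: Square plywood board, 92 x 92 mm (x, y), 12 mm thick. The place for the square block, at any yaw. Fixed. Origin: centre of the underside, on the table; z up. 
- cup: Red takeaway cup with a white lid, 108 mm tall, 86 mm across at the lid, loose; leave it alone. Origin: centre of the underside.
- pinch_pot: Small white clay bowl, 44 mm across, 30 mm high, loose, standing among the boards; leave it alone. Origin: centre of the underside.
Not all that is in view belongs to the job. What is shaped like the long_block but green is not meant.

How it is judged:
At the end, for the whole second after the job is handed in: Owl on the wheel, drum on the round, long block on the long and square block on the square board: each resting on it (5 mm), centred within 14 mm, upright within 0.1 rad, let go and at rest; long block within 0.26 rad of its board's length (horizontal distance between owl and wheel below 0.014 m and z of owl in the frame of wheel between 0.03 and 0.039 m and angle between each of owl, drum, long_block, square_block's own z axis and vertical below 0.1 rad and linear speed of each of owl, drum, long_block, square_block below 0.02 m/s and horizontal distance between drum and round_board below 0.014 m and z of drum in the frame of round_board between 0.008 and 0.017 m and horizontal distance between long_block and long_board below 0.014 m and z of long_block in the frame of long_board between 0.008 and 0.017 m and horizontal distance between square_block and square_board below 0.014 m and z of square_block in the frame of square_board between 0.008 and 0.017 m and angle between the x axis of long_block and the x axis of long_board, either way round below 0.26 rad); the robot touches nothing.
It fails at once if a clay part is toppled (tilted more than about 35 degrees) (angle between any of owl, drum, long_block, square_block's own z axis and vertical above 0.6 rad).
It fails at once if a clay part is dropped: it falls free by more than about 2 cm ((linear speed of owl above 0.6 m/s and contact force between owl and the fingers below 0.05 N) or (linear speed of drum above 0.6 m/s and contact force between drum and the fingers below 0.05 N) or (linear speed of long_block above 0.6 m/s and contact force between long_block and the fingers below 0.05 N) or (linear speed of square_block above 0.6 m/s and contact force between square_block and the fingers below 0.05 N)).
It fails at once if the cup or the white pinch pot is moved by more than 2 cm (distance of any of cup, pinch_pot from where it was at the start of the episode above 0.02 m).
It also fails if it takes over 120 s, if anything falls off the work surface, if the arm or the gripper's body presses on something with over 40 N, if the wrist force passes 120 N, or if a joint passes its speed limit or range.

## Working session

There is one attempt and no reset: what is moved stays moved. The work goes in short steps, Python scripts to look and compute and a tool call to move; the robot and the scene stay as the last step left them, time stands still between calls to the robot, and variables do not carry over. Pictures are saved under pics/ and viewed, at most 14 in all, crops included, and the job is handed in when it is done.

Besides the shell and the picture viewer there is one more tool, called after "Request:" by a JSON object that holds its "fn" and its "kwargs". jog_arm: Moves the arm, as the interface text tells. Scaled input: -1 to 1 covers 20 mm each way for a shift and 4 degrees each way for a turn. Its arguments: {"type":"object","properties":{"moves":{"type":"array"},"grip_force":{"type":"number"}},"required":["moves"]}

```bash
mkdir -p pics; ls
python3 - <<'E'
from station import *
import cv2
o=get_obs(); print({k:o[k] for k in('t','eef_pos','tool_rot','gripper_width','contact_force')})
for n in('scene','top'):
    c=read_camera(n); cv2.imwrite(f'pics/{n}0.png',c['color']); print(n,c['fx'],c['fy'],c['cx'],c['cy'],c['rvec'],c['tvec'])
E
```

```text
pics
{'t': 0.0, 'eef_pos': array([ 0.17323488, -0.6517725 ,  0.23029869]), 'tool_rot': array([-9.06733239e-04,  9.91574194e-01,  1.29536730e-01, -1.78709879e-04]), 'gripper_width': 1.0038526928289793, 'contact_force': array([ 0.14078391, -0.48716241,  0.70546772])}
scene 467.82244297092876 467.82244297092876 309.97998620846397 242.470853094537 [ 1.05344056  2.39661046 -1.06911831] [ 0.31925183 -0.1684803   1.34869614]
top 510.02506452788236 510.02506452788236 325.24420486407183 241.23361647279057 [ 2.15725876 -2.12822475  0.18888001] [-0.00883577  0.47876248  1.27615633]
```

View pics/scene0.png

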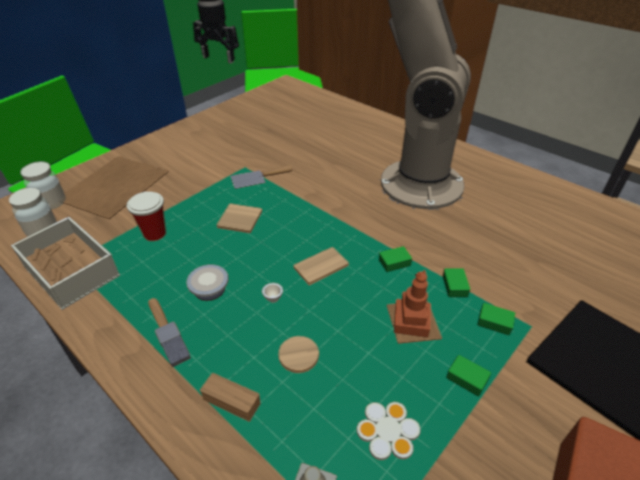

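View pics/top0.png

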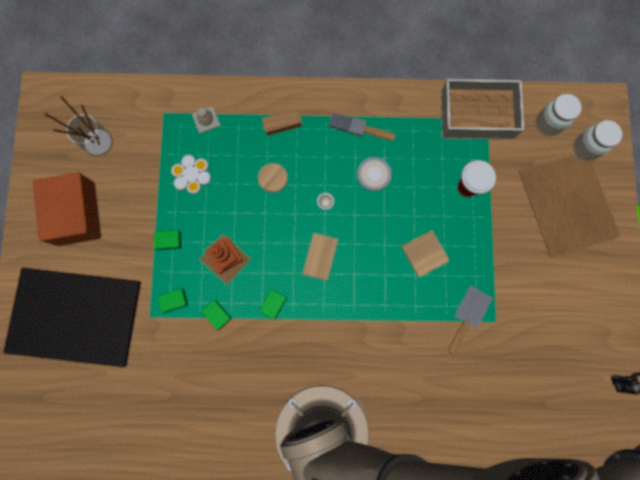

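The scene view shows the column at about (415,310), round board (299,354), long board (321,266), square board (240,217), grey disc (208,281), pot (272,292) and cup (148,215). In the top view the column is at (225,258), round board (272,178), long board (320,256), square board (426,254), disc (374,174), pot (325,201) and cup (476,178).

Distractors: green blocks at (167,240), (173,300), (216,315) and (273,305), plus a brown brick at (282,124). The target is the terracotta piece in the column. Next I'll measure and crop.

```bash
cat > h.py <<'E'
from station import *
import numpy as np, cv2
from scipy.spatial.transform import Rotation as R
def cam(n):
    c=read_camera(n); c['K']=np.array([[c['fx'],0,c['cx']],[0,c['fy'],c['cy']],[0,0,1]]); return c
def ray(c,uv,z):
    M=cv2.Rodrigues(np.array(c['rvec'],float))[0]; t=np.array(c['tvec'],float).ravel()
    uv=np.atleast_2d(uv).astype(float); d=np.c_[(uv-[c['cx'],c['cy']])/[c['fx'],c['fy']],np.ones(len(uv))]@M
    o=-M.T@t; return (o+d*((z-o[2])/d[:,2])[:,None])[:,:2]
def proj(c,P): return cv2.projectPoints(np.atleast_2d(P).astype(float),np.array(c['rvec'],float),np.array(c['tvec'],float),c['K'],None)[0].reshape(-1,2)
def state():
    o=get_obs(); r=R.from_quat(np.r_[o['tool_rot'][1:],o['tool_rot'][0]]); return o,r
def go(p,yaw=None):
    """remaining moves: tool-frame shift (units of 20 mm) and turn (units of 4 deg) ; yaw=desired angle (deg) of tool y line"""
    o,r=state(); m=r.as_matrix()
    y=np.degrees(np.arctan2(m[1,1],m[0,1])); 
    if yaw is not None: dt=(yaw-y+90)%180-90
    else: dt=0
    goal=R.from_euler('z',y+dt,degrees=True)*R.from_matrix(np.array([[0,1,0],[1,0,0],[0,0,-1.]])) # tool y along yaw, z down
    rv=np.degrees((r.inv()*goal).as_rotvec())/4
    d=np.array(p)-o['eef_pos']
    print('t%.1f'%o['t'],'pos',o['eef_pos'].round(4),'yaw %.1f'%y,'w %.3f'%o['gripper_width'],'f',np.round(o['contact_force'],1),'g',np.round(o['grasp_force'],1),'q7 %.2f'%o['q'][6])
    print(' shift now-frame',(m.T@d/.02).round(2),'goal-frame',(goal.as_matrix().T@d/.02).round(2),'turn',rv.round(2))
E
python3 - <<'E'
from h import *
c=cam('top'); im=c['color']; hsv=cv2.cvtColor(im,cv2.COLOR_BGR2HSV)
mat=((hsv[...,0]>70)&(hsv[...,0]<90)&(hsv[...,1]>150)).astype(np.uint8)
n,l,s,ce=cv2.connectedComponentsWithStats(1-mat,connectivity=4)
for i in range(1,n):
    x,y,w,h,a=s[i]
    if 150<a<4000 and 155<ce[i][0]<500:
        k=np.argwhere(l==i)[:,::-1].astype(np.float32)
        W=ray(c,k,.006); r=cv2.minAreaRect((W*1000).astype(np.float32))
        print(ce[i].round(1),a,'mean',W.mean(0).round(4),'rect',np.round(r[0],1),np.round(r[1],1),round(r[2],1))
print('wheel@34',ray(c,(374,173.5),.034))
cr=cv2.resize(im[95:325,150:500],None,fx=2.28,fy=2.28,interpolation=cv2.INTER_CUBIC)
cv2.imwrite('pics/topcrop.png',cr)
E
```

```text
[190.4 173.8] 1157 mean [0.6631 0.3624] rect [663.6 362. ] [112.7 103.6] 75.4
[373.9 173.5] 962 mean [ 0.672  -0.1323] rect [ 672.2 -132.5] [92.5 92.6] 0.9
[272.2 177.2] 743 mean [0.657  0.1425] rect [657.8 143. ] [83.8 80.8] 1.4
[325.1 200.6] 268 mean [ 0.5945 -0.001 ] rect [594.9  -0.7] [47.9 48.3] 46.4
[425.1 253.3] 1369 mean [ 0.456  -0.2669] rect [ 456.2 -267.2] [98.5 99.2] 27.9
[319.9 256.4] 1217 mean [0.4438 0.0108] rect [444.3  10.7] [ 72.2 118.4] 76.1
[224.3 258.6] 1448 mean [0.4343 0.2614] rect [434.9 262. ] [107.5  97.3] 46.7
[171.9 300.2] 413 mean [0.3241 0.3916] rect [323.6 391.7] [42.9 64.9] 19.4
wheel@34 [[ 0.66344245 -0.12936355]]
```

View pics/topcrop.png

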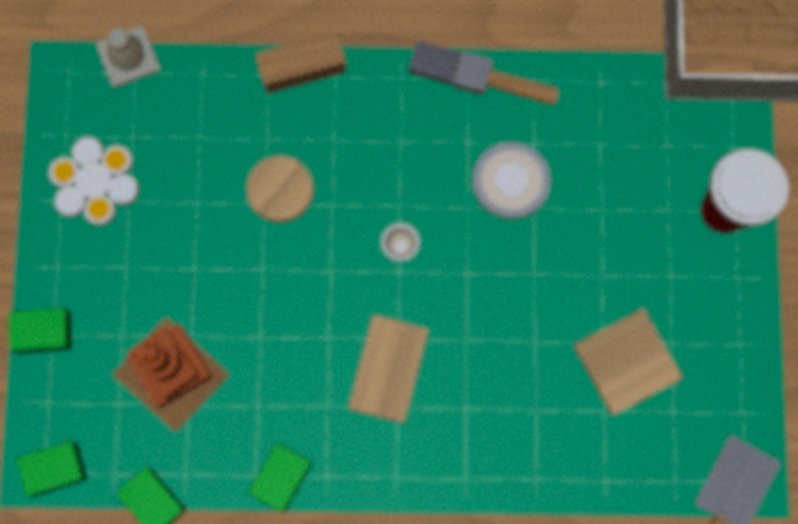

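The wheel (0.663, -0.129), round board (0.657, 0.142), long board (0.444, 0.011, axis about -14°) and square board (0.456, -0.267) all match the given sizes. The enlarged crop shows the terracotta column, with the oblong drum-bearing block inside it, at about (165,365). The look-alikes are bright green. I'll start moving now.

Request:
{"fn": "jog_arm", "kwargs": {"moves": [0.95,-0.23,-0.2,0,0,0,1,0.95,-0.23,-0.2,0,0,0,1,0.95,-0.23,-0.2,0,0,0,1,0.95,-0.23,-0.2,0,0,0,1,0.95,-0.23,-0.2,0,0,0,1,0.95,-0.23,-0.2,0,0,0,1,0.95,-0.23,-0.2,0,0,0,1,0.95,-0.23,-0.2,0,0,0,1]}}

```text
t: 0.82
eef_pos: [0.3115, -0.577, 0.2632]
tool_rot: [-0.0, 0.992, 0.13, -0.0]
contact_force: [0.8, -0.4, 0.9]
gripper_width: 0.998
grasp_force: 0.0
```

Request:
{"fn": "jog_arm", "kwargs": {"moves": [0.95,-0.23,-0.2,0,0,0,1,0.95,-0.23,-0.2,0,0,0,1,0.95,-0.23,-0.2,0,0,0,1,0.95,-0.23,-0.2,0,0,0,1,0.95,-0.23,-0.2,0,0,0,1,0.95,-0.23,-0.2,0,0,0,1,0.95,-0.23,-0.2,0,0,0,1,0.95,-0.23,-0.2,0,0,0,1]}}

```text
t: 1.48
eef_pos: [0.449, -0.5025, 0.2951]
tool_rot: [-0.0, 0.992, 0.13, -0.0]
contact_force: [0.7, -0.3, 0.5]
gripper_width: 1.0
grasp_force: 0.0
```

Request:
{"fn": "jog_arm", "kwargs": {"moves": [0.22,-0.92,0,0,0,0,1,0.22,-0.92,0,0,0,0,1,0.22,-0.92,0,0,0,0,1,0.22,-0.92,0,0,0,0,1,0.22,-0.92,0,0,0,0,1,0.22,-0.92,0,0,0,0,1,0.22,-0.92,0,0,0,0,1,0.22,-0.92,0,0,0,0,1]}}

```text
t: 2.15
eef_pos: [0.4442, -0.3508, 0.295]
tool_rot: [-0.0, 0.992, 0.13, -0.0]
contact_force: [-0.1, 1.3, -0.5]
gripper_width: 1.001
grasp_force: 0.0
```

Request:
{"fn": "jog_arm", "kwargs": {"moves": [0.22,-0.92,0,0,0,0,1,0.22,-0.92,0,0,0,0,1,0.22,-0.92,0,0,0,0,1,0.22,-0.92,0,0,0,0,1,0.22,-0.92,0,0,0,0,1,0.22,-0.92,0,0,0,0,1,0.22,-0.92,0,0,0,0,1,0.22,-0.92,0,0,0,0,1]}}

```text
t: 2.82
eef_pos: [0.4404, -0.1995, 0.2951]
tool_rot: [-0.0, 0.992, 0.129, -0.0]
contact_force: [-0.2, -1.0, -0.9]
gripper_width: 1.0
grasp_force: 0.0
```

Request:
{"fn": "jog_arm", "kwargs": {"moves": [0.22,-0.92,0,0,0,0,1,0.22,-0.92,0,0,0,0,1,0.22,-0.92,0,0,0,0,1,0.22,-0.92,0,0,0,0,1,0.22,-0.92,0,0,0,0,1,0.22,-0.92,0,0,0,0,1,0.22,-0.92,0,0,0,0,1,0.22,-0.92,0,0,0,0,1]}}

```text
t: 3.48
eef_pos: [0.4366, -0.0483, 0.2952]
tool_rot: [0.0, 0.992, 0.129, -0.0]
contact_force: [-0.1, 0.5, -0.9]
gripper_width: 1.004
grasp_force: 0.0
```

Request:
{"fn": "jog_arm", "kwargs": {"moves": [0.22,-0.92,0,0,0,0,1,0.22,-0.92,0,0,0,0,1,0.22,-0.92,0,0,0,0,1,0.22,-0.92,0,0,0,0,1,0.22,-0.92,0,0,0,0,1,0.22,-0.92,0,0,0,0,1,0.22,-0.92,0,0,0,0,1,0.22,-0.92,0,0,0,0,1]}}

```text
t: 4.15
eef_pos: [0.4328, 0.1029, 0.2952]
tool_rot: [0.0, 0.992, 0.129, -0.0]
contact_force: [-0.4, 0.8, -0.0]
gripper_width: 1.002
grasp_force: 0.0
```

Run:
```python
from h import *
go((.434,.262,.29))
c=cam('wrist'); cv2.imwrite('pics/w1.png',c['color'])
M=cv2.Rodrigues(np.array(c['rvec'],float))[0]; print(-M.T@np.array(c['tvec']).ravel(), M[2])
print(proj(c,[.434,.262,.154]),proj(c,[.434,.262,0]))
```

```text
t4.2 pos [0.4328 0.1029 0.2952] yaw -75.1 w 1.002 f [-0.4  0.8 -0. ] g 0.0 q7 -1.71
 shift now-frame [ 2.1  -7.68  0.26] goal-frame [ 2.1  -7.68  0.26] turn [ 0.  0. -0.]
[0.49983948 0.12067656 0.43775314] [-0.26464946 -0.07063183 -0.96175455]
[[130.52032852 173.95568072]] [[195.6166027  161.94120661]]
```

View pics/w1.png

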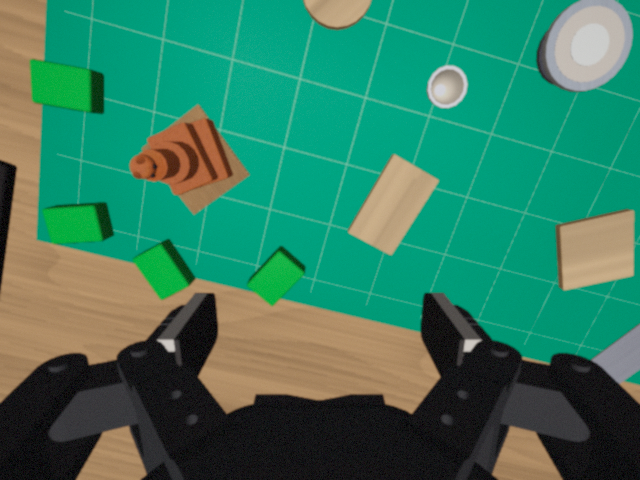

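The wrist view is sharp: owl head at about (143,166), square block around (190,160), long board at corners (395,155) (439,180) (390,255) (348,231), pot (447,87) and wheel (588,43). Next I'll move over the column.

Request:
{"fn": "jog_arm", "kwargs": {"moves": [0.26,-0.96,0,0,0,0,1,0.26,-0.96,0,0,0,0,1,0.26,-0.96,0,0,0,0,1,0.26,-0.96,0,0,0,0,1,0.26,-0.96,0,0,0,0,1,0.26,-0.96,0,0,0,0,1,0.26,-0.96,0,0,0,0,1,0.26,-0.96,0,0,0,0,1]}}

```text
t: 4.87
eef_pos: [0.4337, 0.2618, 0.2951]
tool_rot: [0.0, 0.992, 0.129, -0.0]
contact_force: [0.2, -0.5, 0.0]
gripper_width: 0.998
grasp_force: 0.0
```

Run:
```python
from h import *
go((.434,.262,.29))
c=cam('wrist'); cv2.imwrite('pics/w2.png',c['color'])
import pickle; pickle.dump(c,open('w2.pkl','wb'))
print(proj(c,[[.434,.262,.154],[.434,.262,0.034]]))
```

```text
t4.9 pos [0.4337 0.2618 0.2951] yaw -75.1 w 0.998 f [ 0.2 -0.5  0. ] g 0.0 q7 -2.10
 shift now-frame [ 0.02 -0.    0.26] goal-frame [ 0.02 -0.    0.26] turn [ 0.  0. -0.]
[[318.64644977 223.84476144]
 [318.68715108 199.84300465]]
```

View pics/w2.png

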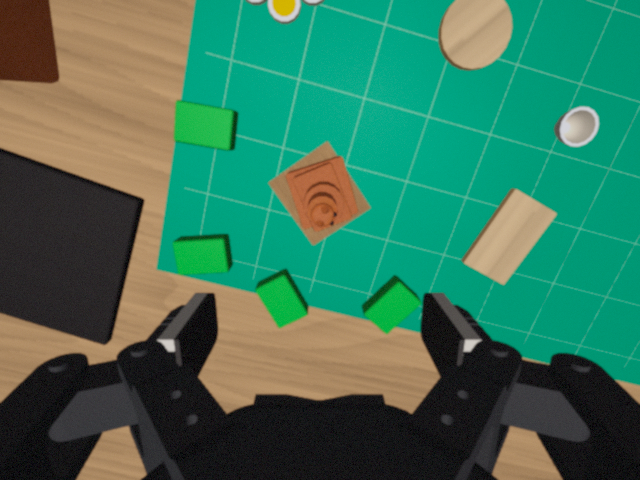

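The column is at (320,195), with the owl head at about (322,213). I'll enlarge it for the confirming crop.

Run:
```python
import cv2
im=cv2.imread('pics/w2.png')[135:255,260:380]
cv2.imwrite('pics/w2c.png',cv2.resize(im,(600,600),interpolation=cv2.INTER_CUBIC))
```

```text
(no output)
```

View pics/w2c.png

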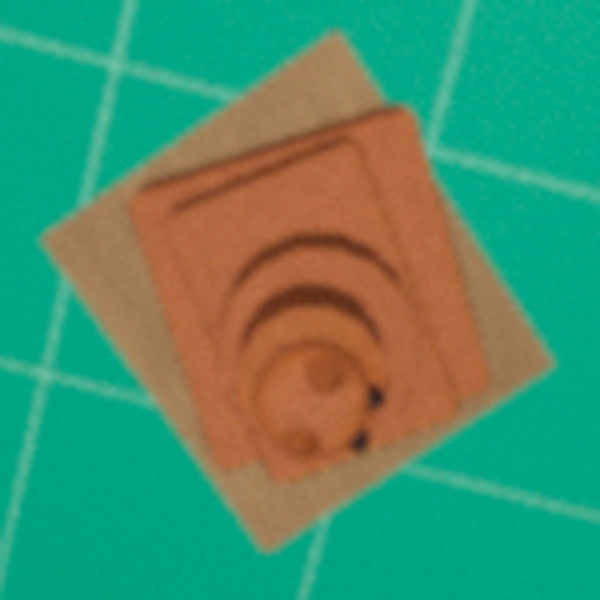

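The crop shows terracotta on all four pieces. The square block's top corners are at about (132,195) (412,108) (490,375) (215,470), the long block's at (168,213) (358,145) (458,403) (280,483), and the owl head is at (312,400).

Run:
```python
from h import *
import pickle; c=pickle.load(open('w2.pkl','rb'))
def q(name,pts,z,crop=True):
    p=np.array(pts,float); p=p/5+[260,135]-.4 if crop else p
    W=ray(c,p,z)*1000; e=np.roll(W,-1,0)-W
    print(name,'c',W.mean(0).round(1),'sides',np.linalg.norm(e,axis=1).round(1),'ang',np.degrees(np.arctan2(e[:,1],e[:,0])).round(1))
q('sq',[(132,195),(412,108),(490,375),(215,470)],.034)
q('long',[(168,213),(358,145),(458,403),(280,483)],.062)
q('card',[(40,240),(338,30),(555,362),(268,552)],.004)
q('head L/R',[(255,400),(370,400)],.142)
q('head T/B',[(312,342),(312,458)],.142)
q('longboard',[(514,189),(556,215),(505,285),(463,260)],.012,False)
q('round',[(440,25),(513,30)],.012,False)
# predicted circles for a trial centre
for n,z,r in(('drumtop',.092,21),('owlbody',.124,14.5),('head',.142,10.5)):
    a=np.radians([75,-105,165,-15]);P=np.c_[.434+r/1000*np.cos(a),.262+r/1000*np.sin(a),0*a+z]
    print(n,((proj(c,P)-[260,135])*5).round(0).tolist())
```

```text
sq c [443.3 260.4] sides [67.5 65.2 70.  68.4] ang [ -58.2 -147.4  124.5   30.5]
long c [442.4 259.4] sides [43.4 60.9 43.8 65.1] ang [ -55.7 -143.   129.8   36.6]
card c [435.4 261. ] sides [90.1 99.2 89.5 99.7] ang [ -40.8 -130.7  139.5   49.7]
head L/R c [440.  260.5] sides [20.2 20.2] ang [-75.1 104.9]
head T/B c [439.9 260.5] sides [20.8 20.8] ang [-165.   15.]
longboard c [445.   11.2] sides [ 66.8 108.2  70.1 106.9] ang [-104.5  167.2   74.4  -14.5]
round c [659.1 142.7] sides [80.8 80.8] ang [-78.5 101.5]
drumtop [[204.0, 322.0], [382.0, 422.0], [243.0, 459.0], [345.0, 283.0]]
owlbody [[225.0, 368.0], [360.0, 444.0], [255.0, 471.0], [332.0, 339.0]]
head [[241.0, 399.0], [345.0, 457.0], [264.0, 478.0], [323.0, 377.0]]
```

Request:
{"fn": "jog_arm", "kwargs": {"moves": [0.29,0.14,0.95,0,0,0,1,0,0,0.95,0,0,0,1,0,0,0.95,0,0,0,1,0,0,0.95,0,0,0,1,0,0,0.95,0,0,0,1,0,0,0.95,0,0,0,1,0,0,0.95,0,0,0,1,0,0,0.5,0,0,0,1]}}

```text
t: 5.58
eef_pos: [0.4393, 0.2588, 0.1501]
tool_rot: [0.001, 0.992, 0.129, -0.001]
contact_force: [0.0, -0.4, 0.1]
gripper_width: 1.0
grasp_force: 0.0
```

Run:
```python
from h import *
go((.44,.2605,.094))
c=cam('wrist'); cv2.imwrite('pics/w3.png',c['color'])
for z in(.154,.124,.092,.062):print(z,proj(c,[.44,.2605,z]).round(0))
```

```text
t5.6 pos [0.4393 0.2588 0.1501] yaw -75.1 w 1.000 f [ 0.  -0.4  0.1] g 0.0 q7 -2.22
 shift now-frame [ 0.07 -0.08  2.81] goal-frame [ 0.06 -0.07  2.81] turn [ 0.01  0.04 -0.  ]
0.154 [[316. 300.]]
0.124 [[316. 274.]]
0.092 [[316. 254.]]
0.062 [[317. 240.]]
```

View pics/w3.png

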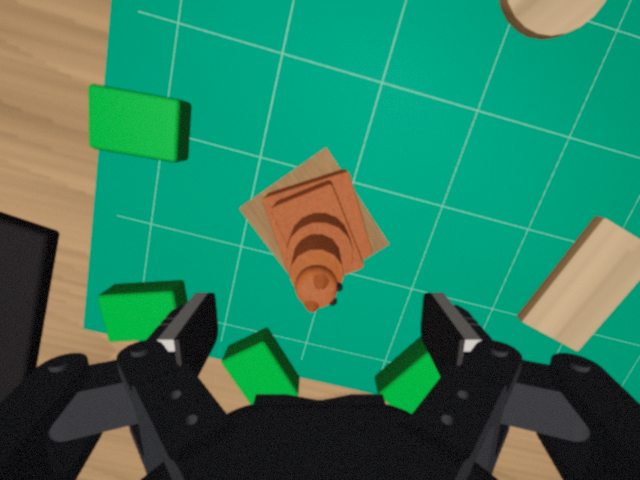

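The owl sits centred between the fingers, with its head at (317,285) as predicted. I'll descend and grip.

Request:
{"fn": "jog_arm", "kwargs": {"moves": [0.07,-0.08,0.8,0,0,0,1,0,0,0.8,0,0,0,1,0,0,0.8,0,0,0,1,0,0,0.4,0,0,0,1,0,0,0,0,0,0,0.6,0,0,0,0,0,0,0.4,0,0,0,0,0,0,0.2,0,0,0,0,0,0,0], "grip_force": 40}}

```text
t: 6.3
eef_pos: [0.4418, 0.2623, 0.0974]
tool_rot: [-0.0, 0.992, 0.129, 0.001]
contact_force: [0.4, 0.6, -0.1]
gripper_width: 0.457
grasp_force: 0.0
```

Request:
{"fn": "jog_arm", "kwargs": {"moves": [0,0,0,0,0,0,0,0,0,0,0,0,0,0,0,0,0,0,0,0,0,0,0,0,0,0,0,0,0,0,0,0,0,0,0,0,0,0,0,0,0,0,0,0,0,0,0,0,0,0,0,0,0,0,0,0]}}

```text
t: 6.97
eef_pos: [0.4417, 0.2622, 0.0973]
tool_rot: [-0.0, 0.992, 0.129, 0.001]
contact_force: [-0.5, -0.6, 6.7]
gripper_width: 0.326
grasp_force: 39.2
```

Run:
```python
from h import *
go((.6634,-.1294,.30))
```

```text
t7.0 pos [0.4417 0.2622 0.0973] yaw -75.1 w 0.326 f [-0.5 -0.6  6.7] g 39.2 q7 -2.29
 shift now-frame [  5.7   21.77 -10.13] goal-frame [  5.68  21.77 -10.13] turn [-0.   -0.02 -0.  ]
```

Request:
{"fn": "jog_arm", "kwargs": {"moves": [0,0,-0.2,0,0,0,0,0,0,-0.4,0,0,0,0,0,0,-0.8,0,0,0,0,0,0,-0.8,0,0,0,0,0,0,-0.8,0,0,0,0,0,0,-0.8,0,0,0,0,0,0.4,-0.4,0,0,0,0,0,0.6,0,0,0,0,0]}}

```text
t: 7.63
eef_pos: [0.4469, 0.2445, 0.1831]
tool_rot: [-0.001, 0.991, 0.131, 0.002]
contact_force: [0.2, -0.2, -0.8]
gripper_width: 0.323
grasp_force: 39.5
```

Request:
{"fn": "jog_arm", "kwargs": {"moves": [0.24,0.9,0,0,0,0,0,0.24,0.9,0,0,0,0,0,0.24,0.9,0,0,0,0,0,0.24,0.9,0,0,0,0,0,0.24,0.9,0,0,0,0,0,0.24,0.9,0,0,0,0,0,0.24,0.9,0,0,0,0,0,0.24,0.9,0,0,0,0,0]}}

```text
t: 8.3
eef_pos: [0.5207, 0.1125, 0.1809]
tool_rot: [-0.0, 0.992, 0.13, 0.0]
contact_force: [0.8, 0.3, -0.8]
gripper_width: 0.322
grasp_force: 39.5
```

Request:
{"fn": "jog_arm", "kwargs": {"moves": [0.24,0.9,0,0,0,0,0,0.24,0.9,0,0,0,0,0,0.24,0.9,0,0,0,0,0,0.24,0.9,0,0,0,0,0,0.24,0.9,0,0,0,0,0,0.24,0.9,0,0,0,0,0,0.24,0.9,0,0,0,0,0,0.24,0.9,0,0,0,0,0]}}

```text
t: 8.97
eef_pos: [0.5948, -0.0168, 0.1809]
tool_rot: [-0.0, 0.992, 0.13, 0.0]
contact_force: [0.2, 0.9, -0.4]
gripper_width: 0.327
grasp_force: 39.5
```

Run:
```python
from h import *
go((.6634,-.1294,.2))
c=cam('wrist'); cv2.imwrite('pics/w4.png',c['color'])
import pickle; pickle.dump(c,open('w4.pkl','wb'))
print(proj(c,[[.6634,-.1294,.034]]))
```

```text
t9.0 pos [ 0.5948 -0.0168  0.1809] yaw -75.1 w 0.327 f [ 0.2  0.9 -0.4] g 39.5 q7 -1.60
 shift now-frame [ 1.87  6.32 -0.96] goal-frame [ 1.87  6.32 -0.95] turn [-0. -0. -0.]
[[470.25216208 179.17449102]]
```

View pics/w4.png

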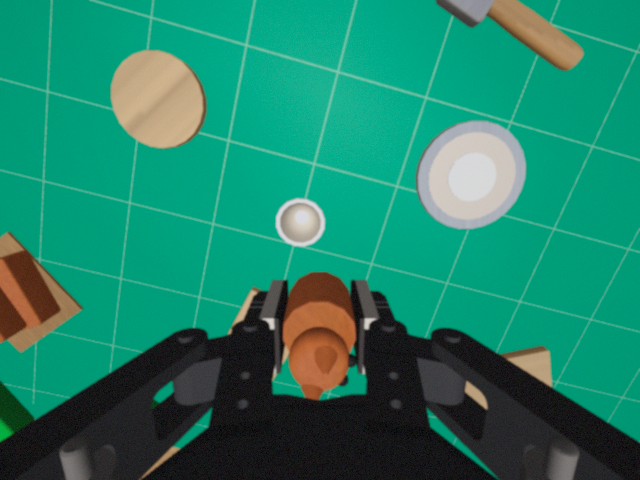

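The owl is held upright between the pads, and the disc is at (472,176), about 2 px from the prediction (470,179). I'll check the disc's height by comparing the two views.

Run:
```python
from h import *
import pickle; c=pickle.load(open('w4.pkl','rb'))
hsv=cv2.cvtColor(c['color'],cv2.COLOR_BGR2HSV)
def blob(x0,x1,y0,y1):
    m=np.zeros((480,640),np.uint8); s=hsv[y0:y1,x0:x1]
    m[y0:y1,x0:x1]=~((s[...,0]>65)&(s[...,0]<95)&(s[...,1]>110))*255
    m=cv2.morphologyEx(m,cv2.MORPH_OPEN,np.ones((7,7)))
    return np.argwhere(m)[:,::-1]
for n,b in(('wheel',(400,545,110,240)),('round',(95,220,40,160))):
    k=blob(*b); print(n,k.mean(0))
    for z in(.006,.012,.034):
        W=ray(c,k,z)*1000; r=cv2.minAreaRect(W.astype(np.float32)); print(z,W.mean(0).round(1),np.round(r[1],1))
```

```text
wheel [470.55723888 174.24143817]
0.006 [ 667.3 -140.7] [ 96.7 100. ]
0.012 [ 667.2 -138.1] [94.9 98.1]
0.034 [ 666.8 -128.3] [88.2 91.2]
round [157.73968725  98.95740092]
0.006 [658.  143.6] [79.5 80.9]
0.012 [658.1 140.9] [78.  79.4]
0.034 [658.3 131.1] [72.5 73.8]
```

The disc measures 90 mm at z = 0.034, and both views agree on (0.665, -0.129), so it is the wheel. I'll move over it and lower partway.

Request:
{"fn": "jog_arm", "kwargs": {"moves": [0.25,0.8,0,0,0,0,0,0.25,0.8,0,0,0,0,0,0.25,0.8,0,0,0,0,0,0.25,0.8,0,0,0,0,0,0.25,0.8,0,0,0,0,0,0.25,0.8,0,0,0,0,0,0.25,0.8,0,0,0,0,0,0.25,0.7,0,0,0,0,0]}}

```text
t: 9.68
eef_pos: [0.6663, -0.1299, 0.1802]
tool_rot: [0.0, 0.992, 0.129, -0.0]
contact_force: [-0.3, -0.6, -0.8]
gripper_width: 0.326
grasp_force: 39.5
```

Request:
{"fn": "jog_arm", "kwargs": {"moves": [0,0,0.8,0,0,0,0,0,0,0.8,0,0,0,0,0,0,0.8,0,0,0,0,0,0,0.8,0,0,0,0,0,0,0.8,0,0,0,0,0,0,0.8,0,0,0,0,0,0,0.7,0,0,0,0,0,0,0.5,0,0,0,0]}}

```text
t: 10.35
eef_pos: [0.6652, -0.1283, 0.0586]
tool_rot: [-0.0, 0.992, 0.129, -0.001]
contact_force: [-1.8, -0.4, -1.0]
gripper_width: 0.325
grasp_force: 39.5
```

Run:
```python
from h import *
go((.6648,-.1288,.0395))
```

```text
t10.3 pos [ 0.6652 -0.1283  0.0586] yaw -75.1 w 0.325 f [-1.8 -0.4 -1. ] g 39.5 q7 -1.47
 shift now-frame [-0.02  0.02  0.95] goal-frame [-0.02  0.02  0.95] turn [-0.01  0.02  0.  ]
```

Request:
{"fn": "jog_arm", "kwargs": {"moves": [0,0,0.3,0,0,0,0,0,0,0.25,0,0,0,0,0,0,0.15,0,0,0,0,0,0,0.1,0,0,0,0,0,0,0.06,0,0,0,0,0,0,0,0,0,0,0,0,0,0,0,0,0,0,0,0,0,0,0,0,0]}}

```text
t: 11.02
eef_pos: [0.6658, -0.1276, 0.0436]
tool_rot: [0.0, 0.992, 0.13, 0.0]
contact_force: [-0.9, -0.8, -1.9]
gripper_width: 0.328
grasp_force: 39.5
```

Request:
{"fn": "jog_arm", "kwargs": {"moves": [0,0,0.05,0,0,0,0,0,0,0.05,0,0,0,0,0,0,0.05,0,0,0,0,0,0,0.04,0,0,0,0,0,0,0,0,0,0,0,0,0,0,0,0,0,0,0,0,0,0,0,0,0,0,0,0,0,0,0,0]}}

```text
t: 11.68
eef_pos: [0.6655, -0.1276, 0.0394]
tool_rot: [0.0, 0.992, 0.13, -0.0]
contact_force: [-0.0, 0.2, 2.8]
gripper_width: 0.324
grasp_force: 39.8
```

The force reads +2.8 N up, so the owl is resting on the wheel. I'll open and rise.

Request:
{"fn": "jog_arm", "kwargs": {"moves": [0,0,0,0,0,0,0.4,0,0,0,0,0,0,0.5,0,0,0,0,0,0,0.6,0,0,0,0,0,0,0.8,0,0,0,0,0,0,0.9,0,0,0,0,0,0,0.9,0,0,0,0,0,0,0.9,0,0,-0.2,0,0,0,0.9]}}

```text
t: 12.35
eef_pos: [0.6649, -0.1274, 0.0426]
tool_rot: [-0.0, 0.992, 0.13, -0.001]
contact_force: [-0.7, 0.1, 0.6]
gripper_width: 0.899
grasp_force: 0.0
```

Request:
{"fn": "jog_arm", "kwargs": {"moves": [0,0,-0.5,0,0,0,1,0,0,-0.9,0,0,0,1,0,0,-0.9,0,0,0,1,0,0,-0.9,0,0,0,1,0,0,-0.9,0,0,0,1,0,0,-0.9,0,0,0,1,0,0,-0.9,0,0,0,1,0,0,-0.8,0,0,0,1]}}

```text
t: 13.02
eef_pos: [0.6659, -0.1274, 0.1798]
tool_rot: [0.0, 0.992, 0.13, 0.001]
contact_force: [0.4, 0.2, 0.8]
gripper_width: 1.004
grasp_force: 0.0
```

Run:
```python
from h import *
go((.441,.260,.20),-53)
c=cam('wrist'); cv2.imwrite('pics/w5.png',c['color'])
print(proj(c,[[.6655,-.129,.034],[.6655,-.129,.066],[.6655,-.129,.09]]).round(0))
```

```text
t13.0 pos [ 0.6659 -0.1274  0.1798] yaw -75.1 w 1.004 f [0.4 0.2 0.8] g 0.0 q7 -1.42
 shift now-frame [ -5.89 -21.61  -1.04] goal-frame [  2.68 -22.24  -1.01] turn [ 0.01 -0.02 -5.53]
[[320. 224.]
 [320. 234.]
 [321. 243.]]
```

View pics/w5.png

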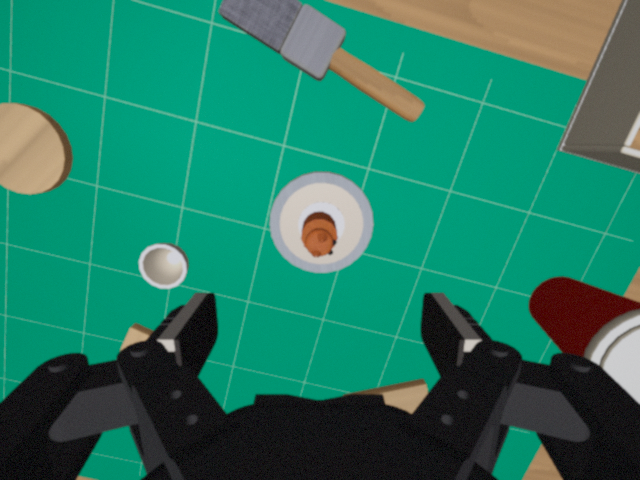

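The owl stands at the wheel's centre, with the disc at (321,222) and the head at (320,238) where an upright owl should appear. Next I'll turn to -53° and go back for the drum.

Request:
{"fn": "jog_arm", "kwargs": {"moves": [0,0,-0.1,0,0,-0.69,1,0,0,-0.1,0,0,-0.69,1,0,0,-0.1,0,0,-0.69,1,0,0,-0.1,0,0,-0.69,1,0,0,-0.1,0,0,-0.69,1,0,0,-0.1,0,0,-0.69,1,0,0,-0.1,0,0,-0.69,1,0,0,-0.1,0,0,-0.69,1]}}

```text
t: 13.73
eef_pos: [0.6655, -0.1275, 0.1939]
tool_rot: [0.0, 0.948, 0.318, 0.0]
contact_force: [0.3, 0.9, 0.8]
gripper_width: 1.001
grasp_force: 0.0
```

Request:
{"fn": "jog_arm", "kwargs": {"moves": [0.11,-0.92,0,0,0,0,1,0.11,-0.92,0,0,0,0,1,0.11,-0.92,0,0,0,0,1,0.11,-0.92,0,0,0,0,1,0.11,-0.92,0,0,0,0,1,0.11,-0.92,0,0,0,0,1,0.11,-0.92,0,0,0,0,1,0.11,-0.92,0,0,0,0,1]}}

```text
t: 14.4
eef_pos: [0.5906, 0.0014, 0.1939]
tool_rot: [0.0, 0.948, 0.317, 0.0]
contact_force: [-0.5, 0.5, -0.3]
gripper_width: 1.001
grasp_force: 0.0
```

Request:
{"fn": "jog_arm", "kwargs": {"moves": [0.11,-0.92,0,0,0,0,1,0.11,-0.92,0,0,0,0,1,0.11,-0.92,0,0,0,0,1,0.11,-0.92,0,0,0,0,1,0.11,-0.92,0,0,0,0,1,0.11,-0.92,0,0,0,0,1,0.11,-0.92,0,0,0,0,1,0.11,-0.92,0,0,0,0,1]}}

```text
t: 15.07
eef_pos: [0.5161, 0.1296, 0.1939]
tool_rot: [0.0, 0.948, 0.317, 0.0]
contact_force: [-0.8, -0.3, 0.5]
gripper_width: 1.0
grasp_force: 0.0
```

Request:
{"fn": "jog_arm", "kwargs": {"moves": [0.11,-0.92,0,0,0,0,1,0.11,-0.92,0,0,0,0,1,0.11,-0.92,0,0,0,0,1,0.11,-0.92,0,0,0,0,1,0.11,-0.92,0,0,0,0,1,0.11,-0.92,0,0,0,0,1,0.11,-0.92,0,0,0,0,1,0.11,-0.92,0,0,0,0,1]}}

```text
t: 15.73
eef_pos: [0.4417, 0.2579, 0.1939]
tool_rot: [0.0, 0.948, 0.317, 0.0]
contact_force: [0.7, 0.8, 0.0]
gripper_width: 1.005
grasp_force: 0.0
```

Run:
```python
from h import *
go((.441,.260,.20),-53)
c=cam('wrist'); im=c['color']
import pickle; pickle.dump(c,open('w6.pkl','wb'))
p=proj(c,[[.441,.26,.092],[.441,.26,.062]]); print(p.round(0))
u,v=p[0].astype(int); print(u,v)
cr=im[v-75:v+75,u-75:u+75]; cv2.imwrite('pics/w6.png',cv2.resize(cr,(600,600),interpolation=cv2.INTER_CUBIC))
```

```text
t15.7 pos [0.4417 0.2579 0.1939] yaw -53.0 w 1.005 f [0.7 0.8 0. ] g 0.0 q7 -1.82
 shift now-frame [ 0.04 -0.11 -0.3 ] goal-frame [ 0.04 -0.11 -0.3 ] turn [ 0.01 -0.01 -0.01]
[[316. 236.]
 [316. 226.]]
315 235
```

View pics/w6.png

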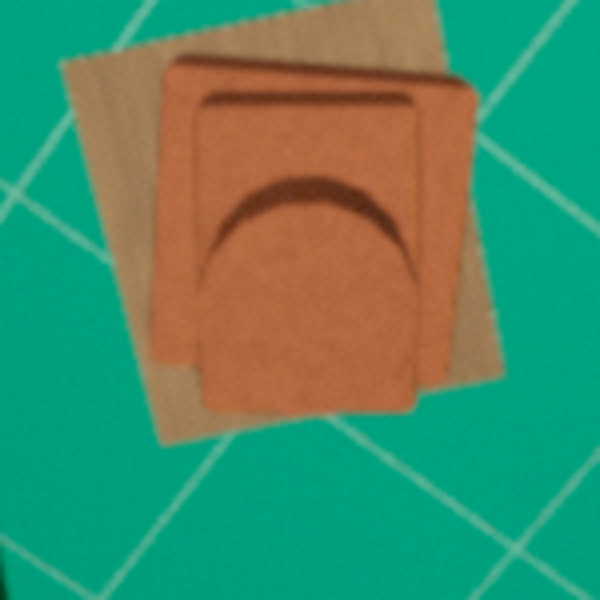

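The crop shows the drum top centred at about (308,310), the long block's top corners at (195,105) (417,105) (412,412) (203,412), nearly square with the gripper, and the square block's top corners at (163,72) (476,95) (446,387) (150,362).

Run:
```python
from h import *
import pickle; c=pickle.load(open('w6.pkl','rb'))
def q(name,pts,z):
    p=np.array(pts,float)/4+[240,160]-.4
    W=ray(c,p,z)*1000; e=np.roll(W,-1,0)-W
    print(name,'c',W.mean(0).round(1),'sides',np.linalg.norm(e,axis=1).round(1),'ang',np.degrees(np.arctan2(e[:,1],e[:,0])).round(1))
q('sq',[(163,72),(476,95),(446,387),(150,362)],.034)
q('long',[(195,105),(417,105),(412,412),(203,412)],.062)
q('drum LR',[(199,305),(417,305)],.092)
q('drum T',[(308,203),(308,310)],.092)
```

```text
sq c [441.7 260.1] sides [68.5 67.7 68.8 66.6] ang [ -57.2 -147.1  121.9   32.7]
long c [441.6 260.3] sides [44.2 64.9 44.3 64.9] ang [ -53.  -142.8  127.    37.1]
drum LR c [441.4 259.6] sides [40.2 40.2] ang [-53. 127.]
drum T c [448.7 265.1] sides [20.1 20.1] ang [-143.1   36.9]
```

All three pieces are centred on (0.4415, 0.260). I'll descend on the drum and grip it.

Request:
{"fn": "jog_arm", "kwargs": {"moves": [0.04,-0.1,0.9,0,0,0,1,0,0,0.9,0,0,0,1,0,0,0.9,0,0,0,1,0,0,0.9,0,0,0,1,0,0,0.9,0,0,0,1,0,0,0.9,0,0,0,1,0,0,0.7,0,0,0,1,0,0,0.4,0,0,0,1]}}

```text
t: 16.45
eef_pos: [0.4411, 0.2586, 0.0622]
tool_rot: [0.0, 0.948, 0.317, -0.001]
contact_force: [0.0, -0.3, 0.2]
gripper_width: 1.0
grasp_force: 0.0
```

Request:
{"fn": "jog_arm", "kwargs": {"moves": [0,0,0,0,0,0,1,0,0,0,0,0,0,0.75,0,0,0,0,0,0,0.6,0,0,0,0,0,0,0.5,0,0,0,0,0,0,0.4,0,0,0,0,0,0,0.3,0,0,0,0,0,0,0.2,0,0,0,0,0,0,0]}}

```text
t: 17.12
eef_pos: [0.4422, 0.2595, 0.0644]
tool_rot: [0.0, 0.948, 0.317, 0.001]
contact_force: [-0.2, 0.1, 5.5]
gripper_width: 0.483
grasp_force: 40.0
```

Run:
```python
from h import *
go((.6575,.1418,.15))
```

```text
t17.1 pos [0.4422 0.2595 0.0644] yaw -53.0 w 0.483 f [-0.2  0.1  5.5] g 40.0 q7 -1.98
 shift now-frame [ 5.07 11.18 -4.26] goal-frame [ 5.07 11.17 -4.28] turn [ 0.01 -0.02  0.  ]
```

Request:
{"fn": "jog_arm", "kwargs": {"moves": [0,0,-0.2,0,0,0,0,0,0,-0.5,0,0,0,0,0,0,-0.7,0,0,0,0,0,0,-0.7,0,0,0,0,0,0,-0.7,0,0,0,0,0,0,-0.7,0,0,0,0,0,0,-0.5,0,0,0,0,0,0,-0.3,0,0,0,0]}}

```text
t: 17.78
eef_pos: [0.4421, 0.2595, 0.1511]
tool_rot: [-0.0, 0.948, 0.317, 0.001]
contact_force: [0.3, 0.1, -1.0]
gripper_width: 0.48
grasp_force: 40.5
```

Request:
{"fn": "jog_arm", "kwargs": {"moves": [0.2,0.5,0,0,0,0,0,0.4,0.88,0,0,0,0,0,0.4,0.88,0,0,0,0,0,0.4,0.88,0,0,0,0,0,0.4,0.88,0,0,0,0,0,0.4,0.88,0,0,0,0,0,0.4,0.88,0,0,0,0,0,0.4,0.88,0,0,0,0,0]}}

```text
t: 18.45
eef_pos: [0.5706, 0.187, 0.1482]
tool_rot: [0.0, 0.949, 0.317, -0.001]
contact_force: [0.3, 0.1, -1.3]
gripper_width: 0.476
grasp_force: 40.5
```

Request:
{"fn": "jog_arm", "kwargs": {"moves": [0.4,0.88,0,0,0,0,0,0.4,0.88,0,0,0,0,0,0.4,0.88,0,0,0,0,0,0.4,0.88,0,0,0,0,0,0.3,0.6,0,0,0,0,0,0.2,0.3,0,0,0,0,0,0,0,0,0,0,0,0,0,0,0,0,0,0,0]}}

```text
t: 19.12
eef_pos: [0.6559, 0.1434, 0.1485]
tool_rot: [-0.0, 0.948, 0.317, -0.001]
contact_force: [-0.5, 0.6, -1.3]
gripper_width: 0.478
grasp_force: 40.5
```

Run:
```python
from h import *
go((.6575,.1418,.0144))
```

```text
t19.1 pos [0.6559 0.1434 0.1485] yaw -53.0 w 0.478 f [-0.5  0.6 -1.3] g 40.5 q7 -1.53
 shift now-frame [0.03 0.12 6.7 ] goal-frame [0.02 0.11 6.7 ] turn [-0.01  0.02  0.  ]
```

Request:
{"fn": "jog_arm", "kwargs": {"moves": [0.03,0.12,0.9,0,0,0,0,0,0,0.9,0,0,0,0,0,0,0.9,0,0,0,0,0,0,0.9,0,0,0,0,0,0,0.9,0,0,0,0,0,0,0.9,0,0,0,0,0,0,0.4,0,0,0,0,0,0,0.2,0,0,0,0]}}

```text
t: 19.78
eef_pos: [0.6565, 0.1423, 0.0279]
tool_rot: [-0.0, 0.948, 0.318, -0.001]
contact_force: [0.4, 0.4, -1.8]
gripper_width: 0.479
grasp_force: 40.5
```

Request:
{"fn": "jog_arm", "kwargs": {"moves": [0,0,0.15,0,0,0,0,0,0,0.15,0,0,0,0,0,0,0.1,0,0,0,0,0,0,0.08,0,0,0,0,0,0,0.06,0,0,0,0,0,0,0.06,0,0,0,0,0,0,0,0,0,0,0,0,0,0,0,0,0,0]}}

```text
t: 20.45
eef_pos: [0.6583, 0.1418, 0.0174]
tool_rot: [0.0, 0.948, 0.317, 0.0]
contact_force: [0.7, 0.5, -0.4]
gripper_width: 0.475
grasp_force: 40.5
```

Request:
{"fn": "jog_arm", "kwargs": {"moves": [0,0,0.05,0,0,0,0,0,0,0.05,0,0,0,0,0,0,0.04,0,0,0,0,0,0,0,0,0,0,0,0,0,0,0,0,0,0,0,0,0,0,0,0,0,0,0,0,0,0,0,0,0,0,0,0,0,0,0]}}

```text
t: 21.12
eef_pos: [0.6583, 0.1418, 0.0146]
tool_rot: [0.0, 0.948, 0.317, 0.0]
contact_force: [0.1, -0.2, 0.9]
gripper_width: 0.477
grasp_force: 40.6
```

Request:
{"fn": "jog_arm", "kwargs": {"moves": [0,0,0.04,0,0,0,0,0,0,0,0,0,0,0,0,0,0,0,0,0,0,0,0,0,0,0,0,0.48,0,0,0,0,0,0,0.55,0,0,0,0,0,0,0.65,0,0,0,0,0,0,0.8,0,0,0,0,0,0,0.9]}}

```text
t: 21.78
eef_pos: [0.6582, 0.1418, 0.0135]
tool_rot: [-0.0, 0.948, 0.317, -0.0]
contact_force: [0.8, -0.2, -0.7]
gripper_width: 0.89
grasp_force: 0.0
```

Request:
{"fn": "jog_arm", "kwargs": {"moves": [0,0,0,0,0,0,1,0,0,-0.3,0,0,0,1,0,0,-0.9,0,0,0,1,0,0,-0.9,0,0,0,1,0,0,-0.9,0,0,0,1,0,0,-0.9,0,0,0,1,0,0,-0.9,0,0,0,1,0,0,-0.5,0,0,0,1]}}

```text
t: 22.45
eef_pos: [0.6593, 0.1423, 0.1224]
tool_rot: [0.0, 0.948, 0.317, 0.002]
contact_force: [-0.5, -0.4, -0.1]
gripper_width: 0.999
grasp_force: 0.0
```

Run:
```python
from h import *
go((.4415,.26,.13))
c=cam('wrist'); im=c['color']
import pickle; pickle.dump(c,open('w7.pkl','wb'))
p=proj(c,[[.6580,.1418,.042],[.658,.1418,.012]]); print(p.round(0))
u,v=p[0].astype(int); u=max(u,100);v=max(v,100)
cr=im[v-100:v+100,u-100:u+100]; print(u,v); cv2.imwrite('pics/w7.png',cv2.resize(cr,(600,600),interpolation=cv2.INTER_CUBIC))
```

```text
t22.4 pos [0.6593 0.1423 0.1224] yaw -53.0 w 0.999 f [-0.5 -0.4 -0.1] g 0.0 q7 -1.54
 shift now-frame [ -5.16 -11.25  -0.41] goal-frame [ -5.16 -11.25  -0.38] turn [ 0.02 -0.04  0.  ]
[[318. 248.]
 [318. 236.]]
318 247
```

View pics/w7.png

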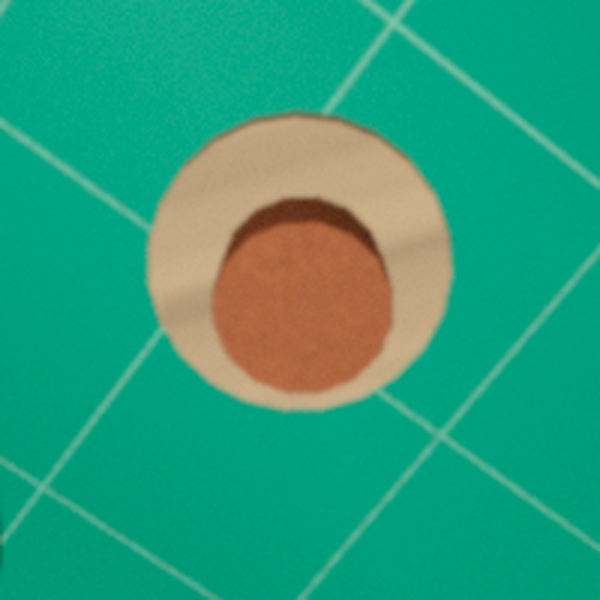

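The drum sits centred on the round board, with the board at (299,262) and the drum top at (303,305) as predicted. On to the long block.

Request:
{"fn": "jog_arm", "kwargs": {"moves": [-0.35,-0.8,0,0,0,0,1,-0.35,-0.8,0,0,0,0,1,-0.35,-0.8,0,0,0,0,1,-0.35,-0.8,0,0,0,0,1,-0.35,-0.8,0,0,0,0,1,-0.35,-0.8,0,0,0,0,1,-0.35,-0.8,0,0,0,0,1,-0.35,-0.8,0,0,0,0,1]}}

```text
t: 23.17
eef_pos: [0.5354, 0.2106, 0.1191]
tool_rot: [0.0, 0.948, 0.317, -0.0]
contact_force: [0.2, -0.2, 0.2]
gripper_width: 1.001
grasp_force: 0.0
```

Request:
{"fn": "jog_arm", "kwargs": {"moves": [-0.4,-0.85,0,0,0,0,1,-0.4,-0.8,0,0,0,0,1,-0.4,-0.8,0,0,0,0,1,-0.4,-0.8,0,0,0,0,1,-0.4,-0.8,0,0,0,0,1,-0.36,-0.8,0,0,0,0,1,0,0,0,0,0,0,1,0,0,0,0,0,0,1]}}

```text
t: 23.83
eef_pos: [0.4398, 0.2598, 0.1195]
tool_rot: [0.0, 0.948, 0.318, -0.0]
contact_force: [1.2, 0.1, -0.8]
gripper_width: 1.0
grasp_force: 0.0
```

Run:
```python
from h import *
go((.4415,.26,.038),-53)
```

```text
t23.8 pos [0.4398 0.2598 0.1195] yaw -52.9 w 1.000 f [ 1.2  0.1 -0.8] g 0.0 q7 -1.91
 shift now-frame [0.07 0.04 4.07] goal-frame [0.07 0.04 4.07] turn [0.   0.01 0.02]
```

Request:
{"fn": "jog_arm", "kwargs": {"moves": [0.07,0.04,0.8,0,0,0,1,0,0,0.8,0,0,0,1,0,0,0.8,0,0,0,1,0,0,0.8,0,0,0,1,0,0,0.5,0,0,0,1,0,0,0.35,0,0,0,1,0,0,0,0,0,0,0.8,0,0,0,0,0,0,0.7], "grip_force": 60}}

```text
t: 24.5
eef_pos: [0.4424, 0.2597, 0.0387]
tool_rot: [0.0, 0.948, 0.317, -0.0]
contact_force: [0.1, -0.1, 1.2]
gripper_width: 0.744
grasp_force: 0.0
```

Request:
{"fn": "jog_arm", "kwargs": {"moves": [0,0,0,0,0,0,0.62,0,0,0,0,0,0,0.55,0,0,0,0,0,0,0.48,0,0,0,0,0,0,0.4,0,0,0,0,0,0,0.2,0,0,0,0,0,0,0,0,0,0,0,0,0,0,0,0,0,0,0,0,0]}}

```text
t: 25.17
eef_pos: [0.4427, 0.2603, 0.0398]
tool_rot: [-0.0, 0.948, 0.317, 0.001]
contact_force: [-0.9, -0.5, 5.6]
gripper_width: 0.525
grasp_force: 61.9
```

Run:
```python
from h import *
go((.4445,.011,.12),-104.2)
```

```text
t25.2 pos [0.4427 0.2603 0.0398] yaw -53.0 w 0.525 f [-0.9 -0.5  5.6] g 61.9 q7 -2.01
 shift now-frame [-7.42 10.02 -4.02] goal-frame [ 3.14 12.06 -4.01] turn [-1.000e-02 -3.000e-02  1.279e+01]
```

Request:
{"fn": "jog_arm", "kwargs": {"moves": [0,0,-0.2,0,0,0,0,0,0,-0.4,0,0,0,0,0,0,-0.7,0,0,0,0,0,0,-0.7,0,0,0,0,0,0,-0.7,0,0,0,0,0,0,-0.7,0,0,0,0,0,0,-0.4,0,0,0.4,0,0,0,-0.2,0,0,0.8,0]}}

```text
t: 25.83
eef_pos: [0.4427, 0.26, 0.1203]
tool_rot: [-0.0, 0.961, 0.276, 0.001]
contact_force: [0.2, -0.7, -1.7]
gripper_width: 0.523
grasp_force: 61.5
```

Request:
{"fn": "jog_arm", "kwargs": {"moves": [0,0,0,0,0,0.8,0,0,0,0,0,0,0.8,0,0,0,0,0,0,0.8,0,0,0,0,0,0,0.8,0,0,0,0,0,0,0.8,0,0,0,0,0,0,0.8,0,0,0,0,0,0,0.8,0,0,0,0,0,0,0.8,0]}}

```text
t: 26.5
eef_pos: [0.4419, 0.2596, 0.1189]
tool_rot: [0.0, 0.998, 0.055, -0.0]
contact_force: [-0.9, 0.4, -1.6]
gripper_width: 0.528
grasp_force: 61.5
```

Request:
{"fn": "jog_arm", "kwargs": {"moves": [0,0,0,0,0,0.8,0,0,0,0,0,0,0.8,0,0,0,0,0,0,0.8,0,0,0,0,0,0,0.8,0,0,0,0,0,0,0.8,0,0,0,0,0,0,0.8,0,0,0,0,0,0,0.4,0,0,0,0,0,0,0,0]}}

```text
t: 27.17
eef_pos: [0.442, 0.2597, 0.1188]
tool_rot: [0.0, 0.992, -0.125, 0.0]
contact_force: [0.1, 1.3, -2.2]
gripper_width: 0.526
grasp_force: 61.5
```

Run:
```python
from h import *
go((.4445,.011,.12),-104.2)
```

```text
t27.2 pos [0.442  0.2597 0.1188] yaw -104.3 w 0.526 f [ 0.1  1.3 -2.2] g 61.5 q7 -2.70
 shift now-frame [ 3.2  12.02 -0.06] goal-frame [ 3.17 12.03 -0.06] turn [ 0.   -0.   -0.03]
```

Request:
{"fn": "jog_arm", "kwargs": {"moves": [0.1,0.4,0,0,0,0,0,0.21,0.8,0,0,0,0,0,0.21,0.8,0,0,0,0,0,0.21,0.8,0,0,0,0,0,0.21,0.8,0,0,0,0,0,0.21,0.8,0,0,0,0,0,0.21,0.8,0,0,0,0,0,0.21,0.8,0,0,0,0,0]}}

```text
t: 27.83
eef_pos: [0.4428, 0.1342, 0.1187]
tool_rot: [0.0, 0.992, -0.124, -0.0]
contact_force: [-0.0, 1.2, -3.0]
gripper_width: 0.523
grasp_force: 61.6
```

Request:
{"fn": "jog_arm", "kwargs": {"moves": [0.21,0.8,0,0,0,0,0,0.21,0.8,0,0,0,0,0,0.21,0.8,0,0,0,0,0,0.21,0.8,0,0,0,0,0,0.21,0.8,0,0,0,0,0,0.21,0.8,0,0,0,0,0,0.21,0.8,0,0,0,0,0,0.13,0.43,0,0,0,0,0]}}

```text
t: 28.5
eef_pos: [0.4438, 0.0083, 0.1187]
tool_rot: [0.001, 0.992, -0.125, -0.0]
contact_force: [-0.3, 0.2, -2.2]
gripper_width: 0.524
grasp_force: 61.6
```

Run:
```python
from h import *
go((.4445,.011,.0178),-104.2)
```

```text
t28.5 pos [0.4438 0.0083 0.1187] yaw -104.3 w 0.524 f [-0.3  0.2 -2.2] g 61.6 q7 -2.14
 shift now-frame [ 0.   -0.14  5.04] goal-frame [ 0.   -0.14  5.04] turn [ 0.02  0.   -0.03]
```

Request:
{"fn": "jog_arm", "kwargs": {"moves": [0,-0.1,0.6,0,0,0,0,0,0,0.8,0,0,0,0,0,0,0.8,0,0,0,0,0,0,0.8,0,0,0,0,0,0,0.7,0,0,0,0,0,0,0.4,0,0,0,0,0,0,0.2,0,0,0,0,0,0,0.1,0,0,0,0]}}

```text
t: 29.17
eef_pos: [0.4448, 0.0129, 0.0304]
tool_rot: [0.0, 0.992, -0.124, -0.0]
contact_force: [1.3, 0.1, -2.0]
gripper_width: 0.526
grasp_force: 61.6
```

Run:
```python
from h import *
go((.4445,.011,.0178),-104.2)
```

```text
t29.2 pos [0.4448 0.0129 0.0304] yaw -104.2 w 0.526 f [ 1.3  0.1 -2. ] g 61.6 q7 -2.27
 shift now-frame [0.01 0.1  0.63] goal-frame [0.01 0.1  0.63] turn [ 0.    0.01 -0.  ]
```

Request:
{"fn": "jog_arm", "kwargs": {"moves": [0,0.05,0.15,0,0,0,0,0,0.05,0.15,0,0,0,0,0,0,0.1,0,0,0,0,0,0,0.06,0,0,0,0,0,0,0.05,0,0,0,0,0,0,0.05,0,0,0,0,0,0,0,0,0,0,0,0,0,0,0,0,0,0]}}

```text
t: 29.83
eef_pos: [0.4444, 0.011, 0.0195]
tool_rot: [-0.0, 0.992, -0.124, 0.0]
contact_force: [0.7, 0.2, -1.9]
gripper_width: 0.523
grasp_force: 61.6
```

Request:
{"fn": "jog_arm", "kwargs": {"moves": [0,0,0.05,0,0,0,0,0,0,0.05,0,0,0,0,0,0,0.03,0,0,0,0,0,0,0,0,0,0,0,0,0,0,0,0,0,0,0,0,0,0,0,0,0,0,0,0,0,0,0,0,0,0,0,0,0,0,0]}}

```text
t: 30.5
eef_pos: [0.4446, 0.011, 0.0178]
tool_rot: [0.0, 0.992, -0.124, 0.0]
contact_force: [-4.2, 0.6, 13.0]
gripper_width: 0.525
grasp_force: 63.5
```

There is firm contact, so I'll release and rise.

Request:
{"fn": "jog_arm", "kwargs": {"moves": [0,0,0,0,0,0,0.55,0,0,0,0,0,0,0.6,0,0,0,0,0,0,0.7,0,0,0,0,0,0,0.8,0,0,0,0,0,0,0.9,0,0,0,0,0,0,1,0,0,0,0,0,0,1,0,0,-0.2,0,0,0,1]}}

```text
t: 31.17
eef_pos: [0.4439, 0.0109, 0.0205]
tool_rot: [0.0, 0.992, -0.124, -0.001]
contact_force: [-0.2, -0.5, -0.7]
gripper_width: 0.999
grasp_force: 0.0
```

Request:
{"fn": "jog_arm", "kwargs": {"moves": [0,0,-0.4,0,0,0,1,0,0,-0.9,0,0,0,1,0,0,-0.9,0,0,0,1,0,0,-0.9,0,0,0,1,0,0,-0.9,0,0,0,1,0,0,-0.9,0,0,0,1,0,0,-0.9,0,0,0,1,0,0,-0.4,0,0,0,1]}}

```text
t: 31.83
eef_pos: [0.4455, 0.0111, 0.1476]
tool_rot: [-0.0, 0.992, -0.124, 0.002]
contact_force: [-0.6, -0.0, -0.4]
gripper_width: 1.002
grasp_force: 0.0
```

Run:
```python
from h import *
go((.4415,.26,.14),-57.4)
c=cam('wrist'); cv2.imwrite('pics/w8.png',c['color'])
import pickle; pickle.dump(c,open('w8.pkl','wb'))
```

```text
t31.8 pos [0.4455 0.0111 0.1476] yaw -104.2 w 1.002 f [-0.6 -0.  -0.4] g 0.0 q7 -2.12
 shift now-frame [ -3.25 -12.01   0.38] goal-frame [  6.54 -10.59   0.38] turn [ 1.000e-02 -5.000e-02 -1.171e+01]
```

View pics/w8.png

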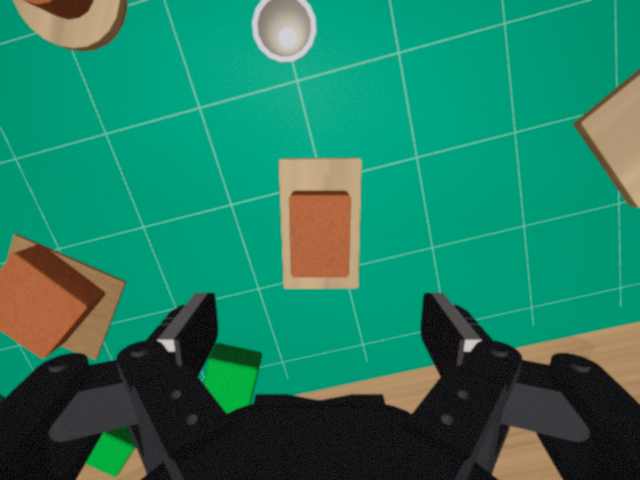

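The long block is centred and aligned on its board, with the board at (320,223) and the block top at (319,235). I'll turn to -57° and go for the square block.

Request:
{"fn": "jog_arm", "kwargs": {"moves": [0,0,0,0,0,-0.73,1,0,0,0,0,0,-0.73,1,0,0,0,0,0,-0.73,1,0,0,0,0,0,-0.73,1,0,0,0,0,0,-0.73,1,0,0,0,0,0,-0.73,1,0,0,0,0,0,-0.73,1,0,0,0,0,0,-0.73,1]}}

```text
t: 32.55
eef_pos: [0.4438, 0.0109, 0.1443]
tool_rot: [-0.0, 0.997, 0.081, -0.001]
contact_force: [1.0, 0.4, 0.1]
gripper_width: 1.002
grasp_force: 0.0
```

Request:
{"fn": "jog_arm", "kwargs": {"moves": [0,0,0,0,0,-0.73,1,0,0,0,0,0,-0.73,1,0,0,0,0,0,-0.73,1,0,0,0,0,0,-0.73,1,0,0,0,0,0,-0.73,1,0,0,0,0,0,-0.73,1,0,0,0,0,0,-0.73,1,0,0,0,0,0,-0.73,1]}}

```text
t: 33.22
eef_pos: [0.4438, 0.0109, 0.1442]
tool_rot: [-0.0, 0.96, 0.281, -0.001]
contact_force: [-0.2, -0.3, -0.0]
gripper_width: 1.001
grasp_force: 0.0
```

Request:
{"fn": "jog_arm", "kwargs": {"moves": [0.41,-0.66,0,0,0,0,1,0.41,-0.66,0,0,0,0,1,0.41,-0.66,0,0,0,0,1,0.41,-0.66,0,0,0,0,1,0.41,-0.66,0,0,0,0,1,0.41,-0.66,0,0,0,0,1,0.41,-0.66,0,0,0,0,1,0.41,-0.66,0,0,0,0,1]}}

```text
t: 33.88
eef_pos: [0.4425, 0.1358, 0.1442]
tool_rot: [-0.0, 0.96, 0.28, -0.001]
contact_force: [1.2, -0.0, 0.2]
gripper_width: 1.0
grasp_force: 0.0
```

Request:
{"fn": "jog_arm", "kwargs": {"moves": [0.41,-0.66,0,0,0,0,1,0.41,-0.66,0,0,0,0,1,0.41,-0.66,0,0,0,0,1,0.41,-0.66,0,0,0,0,1,0.41,-0.66,0,0,0,0,1,0.41,-0.66,0,0,0,0,1,0.3,-0.5,0,0,0,0,1,0.3,-0.5,0,0,0,0,1]}}

```text
t: 34.55
eef_pos: [0.441, 0.2524, 0.1443]
tool_rot: [0.0, 0.96, 0.28, -0.0]
contact_force: [1.1, 0.3, 0.1]
gripper_width: 1.005
grasp_force: 0.0
```

Run:
```python
from h import *
go((.4417,.26,.06),-57.4)
c=cam('wrist'); im=c['color']
import pickle; pickle.dump(c,open('w9.pkl','wb'))
p=proj(c,[.4417,.26,.034])[0]; u,v=p.astype(int)
print(p); cr=im[v-100:v+100,u-100:u+100]; print(u,v); cv2.imwrite('pics/w9.png',cv2.resize(cr,(600,600),interpolation=cv2.INTER_CUBIC))
```

```text
t34.5 pos [0.441  0.2524 0.1443] yaw -57.5 w 1.005 f [1.1 0.3 0.1] g 0.0 q7 -1.92
 shift now-frame [ 0.24 -0.3   4.22] goal-frame [ 0.24 -0.3   4.22] turn [-0.    0.01 -0.03]
[310.95332862 227.67737618]
310 227
```

View pics/w9.png

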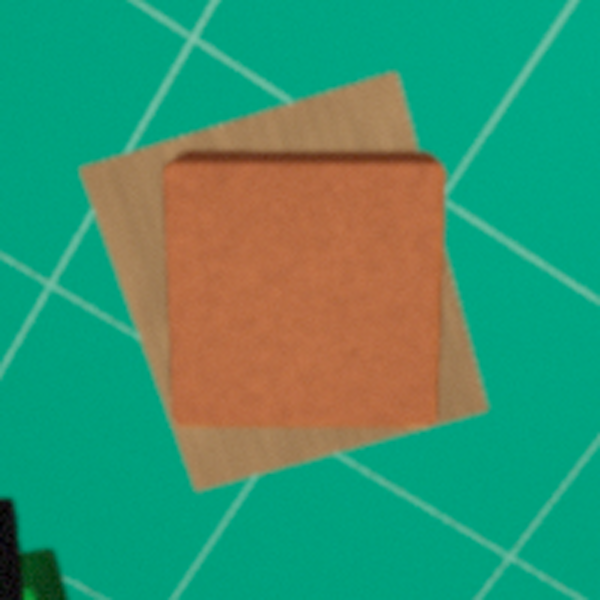

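The square block's top corners are at (165,160) (443,160) (437,427) (173,425), square with the gripper and within 2 mm of the estimate. I'll correct for that and descend.

Request:
{"fn": "jog_arm", "kwargs": {"moves": [0.34,-0.28,0.8,0,0,0,1,0,0,0.8,0,0,0,1,0,0,0.8,0,0,0,1,0,0,0.8,0,0,0,1,0,0,0.6,0,0,0,1,0,0,0.4,0,0,0,1,0,0,0.2,0,0,0,1,0,0,0,0,0,0,1]}}

```text
t: 35.27
eef_pos: [0.4438, 0.2599, 0.0563]
tool_rot: [0.0, 0.96, 0.28, -0.001]
contact_force: [-0.1, 0.8, 0.3]
gripper_width: 1.002
grasp_force: 0.0
```

Run:
```python
from h import *
import pickle; c=pickle.load(open('w9.pkl','rb'))
W=ray(c,np.array([(165,160),(443,160),(437,427),(173,425)])/3+[210,127]-.3,.034); t=W.mean(0); print(t)
go((*t,.001),-57.5)
```

```text
[0.44292749 0.26054044]
t35.3 pos [0.4438 0.2599 0.0563] yaw -57.5 w 1.002 f [-0.1  0.8  0.3] g 0.0 q7 -2.03
 shift now-frame [-0.02 -0.05  2.76] goal-frame [-0.02 -0.05  2.76] turn [ 0.    0.02 -0.  ]
```

Request:
{"fn": "jog_arm", "kwargs": {"moves": [0,-0.05,0.3,0,0,0,1,0,0,0.4,0,0,0,1,0,0,0.5,0,0,0,1,0,0,0.5,0,0,0,1,0,0,0.5,0,0,0,1,0,0,0.35,0,0,0,1,0,0,0.15,0,0,0,1,0,0,0,0,0,0,1]}}

```text
t: 35.93
eef_pos: [0.443, 0.2608, 0.0019]
tool_rot: [0.0, 0.96, 0.28, -0.001]
contact_force: [-0.1, -0.2, -0.4]
gripper_width: 0.999
grasp_force: 0.0
```

No contact on the way down. I'll close gently.

Request:
{"fn": "jog_arm", "kwargs": {"moves": [0,0,0,0,0,0,0.95,0,0,0,0,0,0,0.9,0,0,0,0,0,0,0.85,0,0,0,0,0,0,0.8,0,0,0,0,0,0,0.7,0,0,0,0,0,0,0.5,0,0,0,0,0,0,0,0,0,0,0,0,0,0], "grip_force": 70}}

```text
t: 36.6
eef_pos: [0.4439, 0.2613, 0.0038]
tool_rot: [-0.0, 0.96, 0.28, 0.001]
contact_force: [-2.3, 0.4, 6.2]
gripper_width: 0.806
grasp_force: 77.3
```

Request:
{"fn": "jog_arm", "kwargs": {"moves": [0,0,0,0,0,0,0,0,0,0,0,0,0,0,0,0,-0.1,0,0,0,0,0,0,-0.2,0,0,0,0,0,0,-0.3,0,0,0,0,0,0,-0.3,0,0,0,0,0,0,-0.2,0,0,0,0,0,0,0,0,0,0,0]}}

```text
t: 37.27
eef_pos: [0.4442, 0.2614, 0.026]
tool_rot: [-0.0, 0.96, 0.28, 0.001]
contact_force: [-0.1, -0.1, -2.5]
gripper_width: 0.801
grasp_force: 79.5
```

Run:
```python
from h import *
go((.4562,-.267,.11))
```

```text
t37.3 pos [0.4442 0.2614 0.026 ] yaw -57.5 w 0.801 f [-0.1 -0.1 -2.5] g 79.5 q7 -2.08
 shift now-frame [-13.67  22.61  -4.22] goal-frame [-13.68  22.61  -4.2 ] turn [ 0.   -0.03  0.  ]
```

The square block is held. I'll lift it, then carry it over the long board to the square board.

Request:
{"fn": "jog_arm", "kwargs": {"moves": [0,0,-0.4,0,0,0,0,0,0,-0.6,0,0,0,0,0,0,-0.7,0,0,0,0,0,0,-0.7,0,0,0,0,0,0,-0.7,0,0,0,0,0,0,-0.6,0,0,0,0,0,0,-0.5,0,0,0,0,-0.2,0.33,0,0,0,0,0]}}

```text
t: 37.93
eef_pos: [0.4447, 0.2556, 0.1115]
tool_rot: [-0.001, 0.96, 0.281, 0.002]
contact_force: [1.1, 0.8, -2.9]
gripper_width: 0.805
grasp_force: 79.6
```

Request:
{"fn": "jog_arm", "kwargs": {"moves": [-0.48,0.8,0,0,0,0,0,-0.48,0.8,0,0,0,0,0,-0.48,0.8,0,0,0,0,0,-0.48,0.8,0,0,0,0,0,-0.48,0.8,0,0,0,0,0,-0.48,0.8,0,0,0,0,0,-0.48,0.8,0,0,0,0,0,-0.48,0.8,0,0,0,0,0]}}

```text
t: 38.6
eef_pos: [0.447, 0.1024, 0.1085]
tool_rot: [0.0, 0.96, 0.28, -0.001]
contact_force: [0.9, 0.3, -1.6]
gripper_width: 0.806
grasp_force: 79.5
```

Request:
{"fn": "jog_arm", "kwargs": {"moves": [-0.48,0.8,0,0,0,0,0,-0.48,0.8,0,0,0,0,0,-0.48,0.8,0,0,0,0,0,-0.48,0.8,0,0,0,0,0,-0.48,0.8,0,0,0,0,0,-0.48,0.8,0,0,0,0,0,-0.48,0.8,0,0,0,0,0,-0.48,0.8,0,0,0,0,0]}}

```text
t: 39.27
eef_pos: [0.4508, -0.0466, 0.1085]
tool_rot: [-0.0, 0.96, 0.28, -0.001]
contact_force: [0.1, -1.4, -2.5]
gripper_width: 0.805
grasp_force: 79.5
```

Run:
```python
from h import *
go((.4562,-.267,.11))
c=cam('wrist'); im=c['color']; cv2.imwrite('pics/w10.png',im)
hsv=cv2.cvtColor(im,cv2.COLOR_BGR2HSV)
p=proj(c,[.4562,-.267,.012])[0]; print(p)
m=(~((hsv[...,0]>65)&(hsv[...,0]<95)&(hsv[...,1]>110))).astype(np.uint8)
n,l,s,ce=cv2.connectedComponentsWithStats(m)
i=l[int(p[1]),int(p[0])]; print(i,s[i],ce[i])
k=np.argwhere(l==i)[:,::-1]; W=ray(c,k,.012)*1000; r=cv2.minAreaRect(W.astype(np.float32)); print(np.round(r[0],1),np.round(r[1],1),r[2],W.mean(0).round(1))
```

```text
t39.3 pos [ 0.4508 -0.0466  0.1085] yaw -57.5 w 0.805 f [ 0.1 -1.4 -2.5] g 79.5 q7 -1.29
 shift now-frame [-5.68  9.44 -0.07] goal-frame [-5.68  9.44 -0.07] turn [-0.01  0.01  0.  ]
[550.70271936 372.97593447]
47 [     0    111    640    369 125559] [302.03090977 359.87335038]
[392.2 -84.3] [313.3 578. ] 32.526817321777344 [353.2 -93.1]
```

The board merges with the gripper in that mask, but the other boards' top-view estimates proved right to about 2 mm, so I'll use (0.457, -0.267).

Request:
{"fn": "jog_arm", "kwargs": {"moves": [-0.48,0.8,0,0,0,0,0,-0.48,0.8,0,0,0,0,0,-0.48,0.8,0,0,0,0,0,-0.48,0.8,0,0,0,0,0,-0.48,0.8,0,0,0,0,0,-0.48,0.8,0,0,0,0,0,-0.48,0.8,0,0,0,0,0,-0.48,0.8,0,0,0,0,0]}}

```text
t: 39.98
eef_pos: [0.4547, -0.1954, 0.1084]
tool_rot: [-0.0, 0.96, 0.28, -0.001]
contact_force: [0.2, -0.2, -2.2]
gripper_width: 0.808
grasp_force: 79.6
```

Request:
{"fn": "jog_arm", "kwargs": {"moves": [-0.48,0.8,0,0,0,0,0,-0.48,0.8,0,0,0,0,0,-0.4,0.6,0,0,0,0,0,-0.3,0.5,0,0,0,0,0,-0.1,0.2,0,0,0,0,0,0,0,0,0,0,0,0,0,0,0,0,0,0,0,0,0,0,0,0,0,0]}}

```text
t: 40.65
eef_pos: [0.4571, -0.2609, 0.1088]
tool_rot: [-0.0, 0.96, 0.28, 0.0]
contact_force: [-0.3, 0.1, -2.5]
gripper_width: 0.804
grasp_force: 79.7
```

Run:
```python
from h import *
go((.457,-.267,.013))
c=cam('wrist'); im=c['color']; hsv=cv2.cvtColor(im,cv2.COLOR_BGR2HSV)
cv2.imwrite('pics/w10.png',im)
# board colour: plywood, low-mid saturation, bright
a=np.radians(28+45+90*np.arange(4)); P=np.c_[.457+.0651*np.cos(a),-.267+.0651*np.sin(a),0*a+.012]
print(proj(c,P).round(0).tolist())
```

```text
t40.6 pos [ 0.4571 -0.2609  0.1088] yaw -57.4 w 0.804 f [-0.3  0.1 -2.5] g 79.7 q7 -0.85
 shift now-frame [-0.17  0.26  4.79] goal-frame [-0.17  0.25  4.79] turn [-0.01 -0.   -0.  ]
[[265.0, 174.0], [260.0, 296.0], [381.0, 305.0], [398.0, 185.0]]
```

View pics/w10.png

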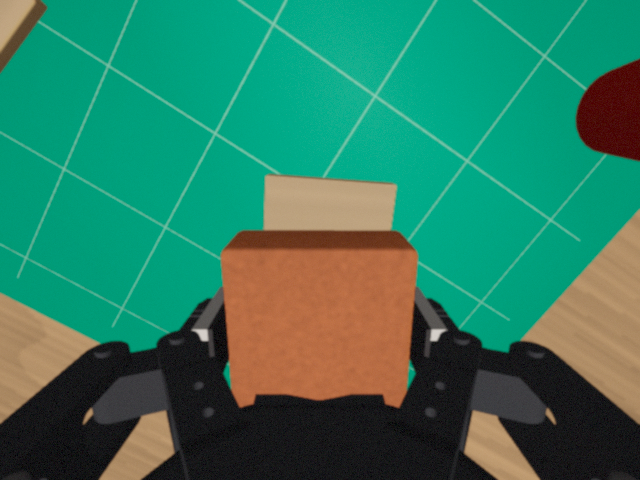

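The board's far corners are at (265,176) and (396,184), against predictions of (265,174) and (398,185), so the position is right. I'll lower it.

Request:
{"fn": "jog_arm", "kwargs": {"moves": [-0.17,0.26,0.6,0,0,0,0,0,0,0.8,0,0,0,0,0,0,0.8,0,0,0,0,0,0,0.8,0,0,0,0,0,0,0.6,0,0,0,0,0,0,0.4,0,0,0,0,0,0,0.2,0,0,0,0,0,0,0,0,0,0,0]}}

```text
t: 41.37
eef_pos: [0.4567, -0.268, 0.024]
tool_rot: [-0.001, 0.96, 0.28, -0.0]
contact_force: [0.6, -0.4, -1.3]
gripper_width: 0.805
grasp_force: 79.7
```

Request:
{"fn": "jog_arm", "kwargs": {"moves": [0,0,0.12,0,0,0,0,0,0,0.12,0,0,0,0,0,0,0.08,0,0,0,0,0,0,0.05,0,0,0,0,0,0,0.05,0,0,0,0,0,0,0,0,0,0,0,0,0,0,0,0,0,0,0,0,0,0,0,0,0]}}

```text
t: 42.03
eef_pos: [0.4571, -0.2684, 0.0166]
tool_rot: [0.0, 0.96, 0.28, 0.0]
contact_force: [-0.6, -1.0, -3.1]
gripper_width: 0.807
grasp_force: 79.7
```

Request:
{"fn": "jog_arm", "kwargs": {"moves": [0,0,0.05,0,0,0,0,0,0,0.05,0,0,0,0,0,0,0.05,0,0,0,0,0,0,0.04,0,0,0,0,0,0,0,0,0,0,0,0,0,0,0,0,0,0,0,0,0,0,0,0,0,0,0,0,0,0,0,0]}}

```text
t: 42.7
eef_pos: [0.457, -0.2684, 0.0127]
tool_rot: [0.0, 0.96, 0.28, 0.0]
contact_force: [0.4, -0.3, -2.3]
gripper_width: 0.802
grasp_force: 79.7
```

Request:
{"fn": "jog_arm", "kwargs": {"moves": [0,0,0.04,0,0,0,0,0,0,0.03,0,0,0,0,0,0,0,0,0,0,0,0,0,0,0,0,0,0,0,0,0,0,0,0,0,0,0,0,0,0,0,0,0,0,0,0,0,0,0,0,0,0,0,0,0,0]}}

```text
t: 43.37
eef_pos: [0.4571, -0.2685, 0.0119]
tool_rot: [0.0, 0.96, 0.28, 0.0]
contact_force: [-2.1, 0.8, 4.7]
gripper_width: 0.802
grasp_force: 80.6
```

There is contact, so I'll release, rise and check.

Request:
{"fn": "jog_arm", "kwargs": {"moves": [0,0,0,0,0,0,0.83,0,0,0,0,0,0,0.87,0,0,0,0,0,0,0.92,0,0,0,0,0,0,1,0,0,0,0,0,0,1,0,0,0,0,0,0,1,0,0,-0.2,0,0,0,1,0,0,-0.4,0,0,0,1]}}

```text
t: 44.03
eef_pos: [0.4564, -0.268, 0.023]
tool_rot: [-0.001, 0.96, 0.28, -0.001]
contact_force: [0.3, -0.4, -0.0]
gripper_width: 0.998
grasp_force: 0.0
```

Request:
{"fn": "jog_arm", "kwargs": {"moves": [0,0,-0.7,0,0,0,1,0,0,-0.9,0,0,0,1,0,0,-0.9,0,0,0,1,0,0,-0.9,0,0,0,1,0,0,-0.9,0,0,0,1,0,0,-0.9,0,0,0,1,0,0,-0.5,0,0,0,1,0,0,-0.2,0,0,0,1]}}

```text
t: 44.7
eef_pos: [0.458, -0.2688, 0.1435]
tool_rot: [0.001, 0.96, 0.28, 0.001]
contact_force: [-0.3, -0.3, -0.2]
gripper_width: 1.001
grasp_force: 0.0
```

Run:
```python
from h import *
go((.457,-.2684,.013))
c=cam('wrist'); hsv=cv2.cvtColor(c['color'],cv2.COLOR_BGR2HSV)
def box(m,z):
    n,l,s,ce=cv2.connectedComponentsWithStats(m.astype(np.uint8)); p=proj(c,[.457,-.268,z])[0].astype(int)
    i=l[p[1],p[0]]; W=ray(c,np.argwhere(l==i)[:,::-1],z)*1000; r=cv2.minAreaRect(W.astype(np.float32)); print(np.round(r[0],1),np.round(r[1],1),round(r[2],1))
H,S,V=cv2.split(hsv); green=(H>65)&(H<95)&(S>110)
box((S>130)&(H<15)&(V>140),.042); box(~green,.012)
```

```text
t44.7 pos [ 0.458  -0.2688  0.1435] yaw -57.5 w 1.001 f [-0.3 -0.3 -0.2] g 0.0 q7 -0.81
 shift now-frame [-0.04 -0.06  6.52] goal-frame [-0.03 -0.04  6.52] turn [ 0.04 -0.02  0.  ]
[ 456.6 -268.8] [67.5 68.7] 32.4
[ 454.9 -267.9] [99.6 92.9] 28.3
```

The square block is within 2 mm of its board's centre. I'll do a last numeric check from the top camera and hand in if it is clean.

Run:
```python
from h import *
c=cam('top'); H,S,V=cv2.split(cv2.cvtColor(c['color'],cv2.COLOR_BGR2HSV))
m=((S>120)&(H<14)&(V>90)).astype(np.uint8); n,l,s,ce=cv2.connectedComponentsWithStats(m)
for i in range(1,n):
    if s[i][4]>25 and 155<ce[i][0]<495 and ce[i][1]<330: print(ce[i].round(1),s[i][4],'@.042',ray(c,ce[i],.042).round(4),'@.08',ray(c,ce[i],.08).round(4))
m=((H>70)&(H<90)&(S>150)).astype(np.uint8); n,l,s,ce=cv2.connectedComponentsWithStats(1-m,connectivity=4)
print('pot',[x.round(1).tolist() for x,a in zip(ce,s) if abs(x[0]-325)<6 and abs(x[1]-200)<6 and 150<a[4]<500])
b=cv2.imread('pics/top0.png'); print('cup diff',np.abs(b[155:205,450:500].astype(int)-c['color'][155:205,450:500]).mean())
```

```text
[271.7 174.4] 212 @.042 [[0.6539 0.1405]] @.08 [[0.6425 0.1368]]
[374.4 171.3] 77 @.042 [[ 0.667  -0.1296]] @.08 [[ 0.6553 -0.1254]]
[420.8 244.5] 169 @.042 [[ 0.4734 -0.2488]] @.08 [[ 0.4673 -0.2411]]
[319.7 255.6] 477 @.042 [[0.4408 0.0114]] @.08 [[0.4356 0.0115]]
[432.  260.7] 252 @.042 [[ 0.4318 -0.2768]] @.08 [[ 0.4269 -0.2683]]
pot [[325.2, 200.6]]
cup diff 15.939333333333334
```

The four pieces and the pot are where they should be. The cup patch differs from the start picture, so I'll check whether the arm is causing that.

Run:
```python
from h import *
c=cam('top'); b=cv2.imread('pics/top0.png')
for im in(b,c['color']):
    p=im[150:215,445:515]; h=cv2.cvtColor(p,cv2.COLOR_BGR2HSV)
    w=np.argwhere((h[...,1]<40)&(h[...,2]>170)); r=np.argwhere(((h[...,0]<8)|(h[...,0]>172))&(h[...,1]>150))
    print(len(w),w.mean(0),w.min(0),w.max(0),len(r),r.mean(0))
d=np.abs(b.astype(int)-c['color']).max(2)[155:205,450:500]; print((d>40).sum(0))
```

```text
780 [26.19230769 33.67948718] [11 18] [41 49] 72 [39.875      18.43055556]
769 [25.63328999 33.97009103] [11 18] [41 50] 12 [34.91666667 14.91666667]
[ 0  0  1  4  7  9 11 12 13 12 13 15 18 17 17 17 16 15 16 17 17 16 15 15
 14 14 13 13 13 12 12 11 11 11 11 12 12 12 12 12 10  5  2  2  1  2  2  2
  1  0]
```

The lid hasn't moved; only the patch below it is covered by the arm. I'll hand in.

```bash
python3 -c "
from station import *
print(hand_in())"
```

```text
the job is handed in; nothing more can be done
None
```

I handed the job in at about 45 s of the 120 s allowed, and no verdict came back: my last measurements had the owl centred on the wheel, the drum, long block and square block centred on their boards, and the cup and pinch pot unmoved.

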